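# Gauge the coupling sleeves and snap the good one onto the stirrer

### The arm

A 6-joint arm with a two-finger parallel gripper is mounted at the origin on the work surface. World frame = base frame: x ahead of the robot, y to its left, z up, the work surface at z = 0. Lengths are in m, angles in rad, forces in N, time in s.
With the tool pointing down it reaches from about 0.225 to 0.725 m from the base axis. Payload 3.1 kg.
Tool frame: the origin (TCP) lies at the very end of the fingers, on their centre line; the grasp point (between the pads) lies 19 mm behind it; z points along the fingers, y is the line along which they close (so a half turn about z gives the same grasp; the last joint's range is limited). The gripper opens to 85 mm and grips with 20 to 120 N. Pads are 22 mm wide; open, the fingers measure 114 mm over their backs; the gripper's body (76 mm by 85 mm) begins 54 mm behind the grasp point. The pads swing forward as they close: fully open they stand 13 mm farther back than shut.
Start: joints at [1.132, 0.048, 0.099, 1.622, 0, 1.443], TCP at [0.161, 0.5, 0.231] pointing down, gripper open.
Joint ranges: [-2.91, 2.91], [-0.99, 1.94], [-1.21, 1.42], [-2.12, 2.29], [-1.49, 1.47], [-3.14, 3.14]. Speed limits (rad/s): [2.79, 2.79, 3.14, 3.14, 3.14, 3.14].

### API

Orientations are given as a unit quaternion [x, y, z, w].
In Python, from bench import status, viewer, arm gives the robot as it stands.
- The arm moves only by the shell command python3 -m crank 'ROWS'. ROWS is a JSON object of lists of equal length, an entry for each row: "offset": the shift along the tool's x, y, z scaled (see below), a list of three; "turn": the turn about the tool's z scaled (see below); "hand": the opening, from -1 (shut) to 1 (fully open). In form: {"offset": [[dx, dy, dz], ...], "turn": [turn, ...], "hand": [hand, ...]}. A call has 1 to 20 rows; each row shifts and turns the commanded pose from where the row before left it, along the tool's axes as they then stand; what a row does not reach is not made up. The controller multiplies each number of a shift by 0.02 m and each number of a turn by 0.1 rad. A row lasts 1/12 s, in which the tool goes at most 41.7 mm and 7.16 degrees, less where a joint would pass 70% of its speed; a pose out of reach is approached as far as the arm can. A call with a number of a shift or a turn outside -1 to 1 is refused whole. A call with a gripper value outside its range is refused whole. The fingers move at their own pace and stop on an object; the grip force is fixed at half the most. Time passes only in rows, so rows that do not move let the fingers close. It gives the time, the measured TCP pose, the force, the opening and the grip force at its end, in the units of the state.
- status.read_state(): the state, without advancing time (a new reading comes with each control period).
- viewer.read_camera(name): name is "scene" or "top"; returns the picture (400x640x3 uint8, red, green, blue); there is no depth.
- viewer.camera_info(name): a dict with "fx", "fy", "cx", "cy" (pixels), "dist_coeffs" ([k1, k2, p1, p2, k3] as OpenCV has them; the pictures are not rectified), "extrinsics" (4x4, takes a point from camera to world coordinates). Camera axes: x right, y down, z forward; pixel columns grow to the right and rows downward; lengths in m; the calibration is good to about 2 mm. A picture is of the moment at which its call begins. camera_info takes no time and is no camera call.
- arm.close_job(): hands the job in; it is judged then, once.
The state is a dict: "time": time; "joint_pos": joint angles; "qd": joint speeds; "tau": joint torques, N m; "position": TCP position; "eef_rot": TCP orientation; "ft_force": force on the tool from outside, world axes, zero at the start; "torque": the same for the moment, N m; "finger_gap": finger opening in m; "grasp_force": force on a finger pad.
Only numpy, scipy, OpenCV 4.12 (cv2) and the standard library are available. Lean on these libraries where they do the work, as an engineer would, in place of code of your own. Each camera call takes 0.05 s, during which the arm holds its last target. There are 200 camera calls.

### The job

Of the two look-alike white coupling sleeves, one is too tight inside: try them on the gauge pin to find out which, leave the tight one in the red tray, and slide the good one all the way down the gauge pin before using it. Then press the good sleeve down over the stirrer's shaft until both orange clips snap over its flange and it sits fully home. Do not let go: keep pushing it down with about 10 N, and finish while still pressing; leave the bottle, cup and jar alone.

Things in the scene. Friction and masses are not known exactly. Their poses are not given: they have to be found in the camera images.
- sleeve_1: White plastic sleeve standing on the bench, flange down: tube 60 mm tall, 32 mm outer diameter, round its foot a flange 48 mm in diameter, 5 mm thick; bore 18 mm at both ends; about 60 g. Origin: centre of its underside; z up along the bore. This or sleeve_2 is the tight one. Hold it by the tube's upper half (30 to 60 mm above the foot) to keep the fingertips clear of the clips.
- sleeve_2: The other white sleeve, same size, look and origin as sleeve_1. Of the two, the good one has a clear 18 mm bore throughout; the tight one has a narrow step hidden in the bore from 15 mm above its foot, so that a 16 mm pin enters only 15 mm.
- gauge: Fixed gauge: blue base plate 70 x 70 x 12 mm with an upright steel pin of 16 mm diameter in its middle. The pin rises 40 mm above the plate (its tip is 52 mm above the bench); its last 5 mm taper to 10 mm diameter. Origin: centre of the plate's underside; z up along the pin.
- gauge_base (a point): Point on the gauge pin's axis at the top face of the blue plate, 12 mm above the bench. A good sleeve slid fully down has its foot here; the tight one stops with its foot about 25 mm higher.
- stirrer: Fixed white drive unit, 140 x 140 x 45 mm tall. In the middle of its top: a dark round seat (47 mm diameter, 10 mm high), a steel shaft of 16 mm diameter ending 25 mm above the seat (last 5 mm tapered to 10 mm), and an orange spring clip at each side (its +y and -y), up to 14 mm above the seat. Origin: centre of its underside; z up along the shaft.
- seat_top (a point): Point on the shaft's axis at the top of the seat, 55 mm above the bench: where the centre of the sleeve's foot must be when it is home. x, y, z axes as for the stirrer.
- seat: The round dark seat disc of the stirrer that the flange is pressed down on. Origin: centre of its underside, 10 mm below seat_top.
- clip_l (a joint): Outward travel (m) of the clip on the stirrer's +y side: 0 at rest, 0.003 as the flange pushes past, 0.006 at most. The flange meets its 45 degree slope about 11 mm above the seat; its catch is 6.5 mm above the seat and reaches 3 mm over the flange's rim. Spring 1.2 N/mm, preload 1.5 N.
- clip_r (a joint): The same for the clip on the -y side. Pressing a sleeve down past the two clips takes up to about 13 N; then the force drops almost to nothing over the last 8 mm, the clips spring back to 0 over the flange, and the flange lands on the rigid seat.
- tray: Fixed red open reject tray, 130 mm (x) by 150 mm (y) outside, walls 25 mm high and 4 mm thick. Origin: centre of its underside.
- tray_in (a point): Centre of the red tray's inner floor, 4 mm above the bench; x and y along the tray's sides.
- reagent: Loose amber bottle, 66 mm diameter, 130 mm tall; leave it alone. Origin: centre of its underside.
- cup: Loose glass sample cup, 54 mm diameter, 50 mm tall; leave it alone. Origin: centre of its underside.
- jar: Loose clear jar with lid, 56 mm diameter, 60 mm tall; leave it alone. Origin: centre of its underside.
Things that resemble listed ones, but are neither listed nor needed, are in the scene too. Several things look just like the gauge: the one meant starts nearest to the robot's base. Of the things shaped like the stirrer, the white one is meant.

How it is judged:
By the outcome, as a careful person would: the job done as asked, in the order asked, and still so for the second after the job is handed in, while the arm keeps its last pose, push and grip.
It also fails if it takes over 64 s, if anything falls off the work surface, if the arm or the gripper's body presses on something with over 40 N, if the wrist force passes 120 N, or if a joint passes its speed limit or range.

## Working session

There is one attempt and no reset: what is moved stays moved. The work goes in short steps, Python scripts to look and compute and a shell command to move; the robot and the scene stay as the last step left them, time stands still between calls to the robot, and variables do not carry over. Pictures are saved under pics/ and viewed, at most 10 in all, crops included, and the job is handed in when it is done.

```bash
mkdir -p pics; cat > h.py <<'E'
import cv2,numpy as np
from bench import status,viewer,arm
def cam(n):
    i=viewer.camera_info(n);K=np.array([[i['fx'],0,i['cx']],[0,i['fy'],i['cy']],[0,0,1.]]);return K,np.array(i['dist_coeffs'],float),np.array(i['extrinsics'])
def unproj(n,uv,z):
    K,d,T=cam(n);p=cv2.undistortPoints(np.array(uv,float).reshape(-1,1,2),K,d)[:,0]
    r=np.c_[p,np.ones(len(p))]@T[:3,:3].T;o=T[:3,3];z=np.broadcast_to(z,len(p))
    return o+r*((z-o[2])/r[:,2])[:,None]
def proj(n,P):
    K,d,T=cam(n);W=np.linalg.inv(T);return cv2.projectPoints(np.array(P,float).reshape(-1,1,3),cv2.Rodrigues(W[:3,:3])[0],W[:3,3],K,d)[0][:,0]
def shot(n,f):
    a=viewer.read_camera(n);cv2.imwrite('pics/'+f+'.png',a[:,:,::-1]);return a
E
python3 - <<'E'
from h import *
for n in('top','scene'):
    shot(n,n+'0');K,d,T=cam(n);print(n,K[0,0],T.round(3).tolist())
s=status.read_state();print({k:np.round(v,3).tolist() for k,v in s.items()})
E
```

```text
top 472.9477093448433 [[-0.014, -0.999, 0.049, 0.491], [-1.0, 0.014, 0.012, -0.089], [-0.013, -0.049, -0.999, 1.673], [0.0, 0.0, 0.0, 1.0]]
scene 380.5465913129235 [[-0.835, 0.354, -0.422, 1.05], [0.551, 0.541, -0.636, 0.602], [0.003, -0.763, -0.646, 0.76], [0.0, 0.0, 0.0, 1.0]]
{'time': 0.1, 'joint_pos': [1.132, 0.049, 0.098, 1.622, -0.0, 1.443], 'qd': [0.001, -0.002, 0.005, -0.0, 0.001, 0.001], 'tau': [0.002, -33.985, 32.093, 0.016, -0.0, 0.0], 'position': [0.16, 0.499, 0.23], 'eef_rot': [0.155, 0.988, -0.001, -0.0], 'ft_force': [-0.334, 0.232, -0.271], 'torque': [-0.008, 0.087, 0.004], 'grasp_force': 0.0, 'finger_gap': 0.086}
```

View pics/top0.png

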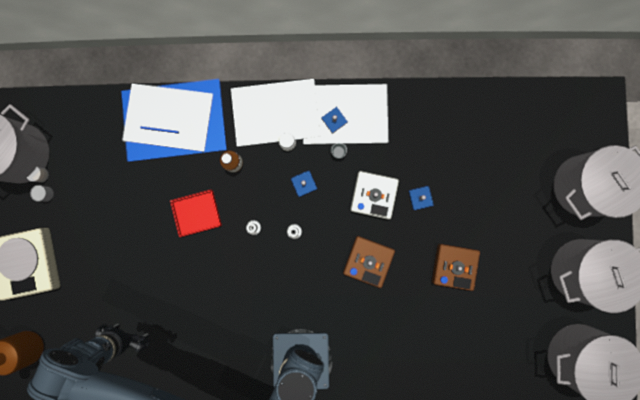

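View pics/scene0.png

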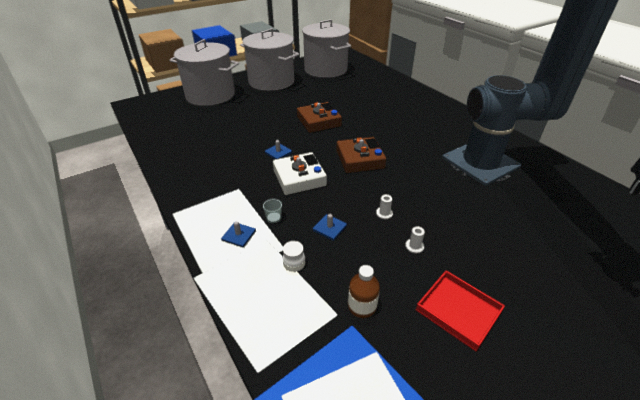

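The top view shows the sleeves at (254,228) and (294,231), and three gauges at (304,183), (421,198) and (334,120). The white stirrer is at (375,195) and the tray at (195,213). The robot's base is around (300,360), so the gauge meant is the one at (304,183). In the scene view the sleeves are at (417,240) and (385,207), the gauge at (330,225), the stirrer at (300,172) and the tray at (460,308).

```bash
cat > m.py <<'E'
from h import *
from scipy.optimize import least_squares
def circ(r,z): t=np.linspace(0,2*np.pi,48,endpoint=False); return np.c_[r*np.cos(t),r*np.sin(t),0*t+z]
def box(a,b,z0,z1): return np.array([[x,y,z] for x in(-a/2,a/2) for y in(-b/2,b/2) for z in(z0,z1)])
def cyl(r,z0,z1): return np.r_[circ(r,z0),circ(r,z1)]
SLEEVE=[cyl(.024,0,.005),cyl(.016,0,.06)]
S=8
def sil(n,parts,x,y,a,z,o,w,h):
    m=np.zeros((h*S,w*S),np.uint8);c,s=np.cos(a),np.sin(a);R=np.array([[c,-s,0],[s,c,0],[0,0,1]])
    for p in parts:
        q=(proj(n,p@R.T+[x,y,z])-o+.5)*S
        cv2.fillConvexPoly(m,cv2.convexHull(np.round(q*16).astype(np.int32)),255,shift=4)
    return cv2.resize(m,(w,h),interpolation=cv2.INTER_AREA)/255.
def target(img,uv,mask,half):
    u,v=uv;o=np.array([u-half,v-half]);m=mask(img[v-half:v+half,u-half:u+half].astype(int)).astype(np.uint8)
    m=cv2.morphologyEx(m,cv2.MORPH_CLOSE,np.ones((3,3)))
    cs,_=cv2.findContours(m,cv2.RETR_EXTERNAL,cv2.CHAIN_APPROX_NONE);k=max(cs,key=cv2.contourArea)
    m=np.zeros_like(m);cv2.drawContours(m,[k],-1,1,-1);return o,m
def fit(obs,parts,p0,z=0.,yaw=True):
    # obs: list of (cam,o,mask)
    def f(p):
        r=[]
        for n,o,m in obs:
            h,w=m.shape;g=sil(n,parts,p[0],p[1],p[2] if yaw else 0,z,o,w,h)
            r.append((cv2.GaussianBlur(g,(0,0),1.5)-cv2.GaussianBlur(m.astype(float),(0,0),1.5)).ravel())
        return np.concatenate(r)
    best=None
    for a in ([0,.4,.8,1.2] if yaw else [0]):
        q=least_squares(f,[p0[0],p0[1],a][:3 if yaw else 2],diff_step=None,x_scale=[.01,.01,.1][:3 if yaw else 2],method='trf',jac=lambda p:np.array([(f(p+e)-f(p-e))/(2*e.sum()) for e in np.diag([.001,.001,.02][:len(p)])]).T)
        if best is None or q.cost<best.cost: best=q
    return best
white=lambda a:a.min(2)>85
blue=lambda a:(a[:,:,2]>a[:,:,0]+35)
red=lambda a:(a[:,:,0]>a[:,:,1]+60)&(a[:,:,0]>90)
E
cat > m1.py <<'E'
from m import *
I={n:cv2.imread(f'pics/{n}0.png')[:,:,::-1] for n in('top','scene')}
for name,parts,mk,uv,hf,yaw,z in [
 ('sA',SLEEVE,white,{'top':(254,228),'scene':(416,240)},18,False,0),
 ('sB',SLEEVE,white,{'top':(294,231),'scene':(385,207)},18,False,0),
 ('gauge',[box(.07,.07,0,.012)],blue,{'top':(304,183),'scene':(330,226)},26,True,0),
 ('stir',[box(.14,.14,0,.045)],white,{'top':(375,195),'scene':(300,172)},36,True,0),
 ('tray',[box(.13,.15,0,.025)],red,{'top':(195,213),'scene':(460,308)},52,True,0)]:
    ob={n:(n,*target(I[n],uv[n],mk,hf)) for n in uv}
    p0=unproj('top',[uv['top']],.02)[0]
    for s in (['top'],['scene'],['top','scene']):
        q=fit([ob[n] for n in s],parts,p0,z,yaw);print(name,s,q.x.round(4),round(q.cost,1),[int(ob[n][2].sum()) for n in s])
print('base',[ (n,proj(n,[[0,0,0]]).round()) for n in I],'reag',unproj('top',[(231,160)],.1).round(3),'cup',unproj('top',[(338,150)],.03).round(3),'jar',unproj('top',[(288,142)],.05).round(3))
E
python3 m1.py
```

```text
sA ['top'] [0.4701 0.1638] 2.2 [183]
sA ['scene'] [0.4679 0.1607] 0.9 [365]
sA ['top', 'scene'] [0.469  0.1618] 4.4 [183, 365]
sB ['top'] [0.4545 0.0194] 2.3 [182]
sB ['scene'] [0.4516 0.0163] 0.5 [302]
sB ['top', 'scene'] [0.4533 0.0181] 4.1 [182, 302]
gauge ['top'] [ 0.6227 -0.0166  0.3945] 1.8 [441]
gauge ['scene'] [ 0.6202 -0.0208  0.4477] 26.0 [425]
gauge ['top', 'scene'] [ 0.6216 -0.0188  0.4163] 31.2 [441, 425]
stir ['top'] [ 0.577  -0.2632  1.3434] 1.3 [1744]
stir ['scene'] [ 0.574  -0.2683  1.3283] 115.2 [1308]
stir ['top', 'scene'] [ 0.5762 -0.2646  1.3387] 122.8 [1744, 1308]
tray ['top'] [0.5226 0.3677 0.2489] 1.9 [1684]Traceback (most recent call last):
  File "m1.py", line 12, in <module>
    q=fit([ob[n] for n in s],parts,p0,z,yaw);print(name,s,q.x.round(4),round(q.cost,1),[int(ob[n][2].sum()) for n in s])
  File "m.py", line 29, in fit
    q=least_squares(f,[p0[0],p0[1],a][:3 if yaw else 2],diff_step=None,x_scale=[.01,.01,.1][:3 if yaw else 2],method='trf',jac=lambda p:np.array([(f(p+e)-f(p-e))/(2*e.sum()) for e in np.diag([.001,.001,.02][:len(p)])]).T)
    return func
[... 1108 characters left out ...]
^^
  File "m.py", line 24, in f
    h,w=m.shape;g=sil(n,parts,p[0],p[1],p[2] if yaw else 0,z,o,w,h)
                  ~~~^^^^^^^^^^^^^^^^^^^^^^^^^^^^^^^^^^^^^^^^^^^^^^
  File "m.py", line 11, in sil
    q=(proj(n,p@R.T+[x,y,z])-o+.5)*S
       ~~~~^^^^^^^^^^^^^^^^^
  File "h.py", line 10, in proj
    K,d,T=cam(n);W=np.linalg.inv(T);return cv2.projectPoints(np.array(P,float).reshape(-1,1,3),cv2.Rodrigues(W[:3,:3])[0],W[:3,3],K,d)[0][:,0]
          ~~~^^^
  File "h.py", line 4, in cam
    i=viewer.camera_info(n);K=np.array([[i['fx'],0,i['cx']],[0,i['fy'],i['cy']],[0,0,1.]]);return K,np.array(i['dist_coeffs'],float),np.array(i['extrinsics'])
ValueError: time passes only in moves, steps and waits
```

```bash
sed -i 's/^import cv2/import functools,cv2/; s/^def cam/@functools.lru_cache\ndef cam/' h.py; python3 -m crank '{"offset":[[0,0,0],[0,0,0],[0,0,0],[0,0,0],[-0.9,-1,0],[-0.9,-1,0],[-0.9,-1,0],[-0.9,-1,0],[-0.9,-1,0],[-0.9,-1,0],[-0.9,-1,0],[-0.9,-1,0],[-0.9,-1,0],[-0.9,-1,0],[-0.9,-1,0],[-0.9,-1,0],[-0.9,-1,0],[-0.9,-1,0],[-0.9,-1,0],[-0.9,-1,0]],"turn":[-0.8,-0.8,-0.8,-0.7,0,0,0,0,0,0,0,0,0,0,0,0,0,0,0,0],"hand":[1,1,1,1,1,1,1,1,1,1,1,1,1,1,1,1,1,1,1,1]}'
```

```text
time: 1.77
position: [0.4487, 0.1784, 0.2308]
eef_rot: [0.0, 1.0, -0.0, -0.0]
ft_force: [-0.0, -0.1, -0.1]
finger_gap: 0.0853
grasp_force: 0.0
```

```bash
python3 m1.py | grep -v sB
```

```text
sA ['top'] [0.4701 0.1638] 2.2 [183]
sA ['scene'] [0.4679 0.1607] 0.9 [365]
sA ['top', 'scene'] [0.469  0.1618] 4.4 [183, 365]
gauge ['top'] [ 0.6227 -0.0166  0.3945] 1.8 [441]
gauge ['scene'] [ 0.6202 -0.0208  0.4477] 26.0 [425]
gauge ['top', 'scene'] [ 0.6216 -0.0188  0.4163] 31.2 [441, 425]
stir ['top'] [ 0.577  -0.2632  1.3434] 1.3 [1744]
stir ['scene'] [ 0.574  -0.2683  1.3283] 115.2 [1308]
stir ['top', 'scene'] [ 0.5762 -0.2646  1.3387] 122.8 [1744, 1308]
tray ['top'] [0.5226 0.3677 0.2489] 1.9 [1684]
tray ['scene'] [0.5214 0.3628 0.2438] 1.4 [3776]
tray ['top', 'scene'] [0.5218 0.3638 0.2447] 13.8 [1684, 3776]
base [('top', array([[301., 361.]])), ('scene', array([[480., 162.]]))] reag [[0.697 0.222 0.1  ]] cup [[ 0.735 -0.14   0.03 ]] jar [[0.763 0.034 0.05 ]]
```

```bash
python3 -m crank '{"offset":[[-1,-0.9,0],[0,0,1],[0,0,1],[0,0,1],[0,0,1],[0,0,1],[0,0,1],[0,0,1],[0,0,1],[0,0,0.9],[0,0,0.9],[0,0,0],[0,0,0],[0,0,0],[0,0,0],[0,0,0],[0,0,0],[0,0,0]],"turn":[0,0,0,0,0,0,0,0,0,0,0,0,0,0,0,0,0,0],"hand":[1,1,1,1,1,1,1,1,1,1,1,1,-1,-1,-1,-1,-1,-1]}'
```

```text
time: 3.27
position: [0.4697, 0.1618, 0.0371]
eef_rot: [0.0, 1.0, 0.0, 0.002]
ft_force: [-0.6, -0.6, 4.5]
finger_gap: 0.03
grasp_force: 59.6
```

```bash
python3 -m crank '{"offset":[[0,0,-1],[0,0,-1],[0,0,-1],[0,0,-1],[0,0,-1],[0,0,0],[0,0,0]],"turn":[0,0,0,0,0,0,0],"hand":[-1,-1,-1,-1,-1,-1,-1]}'
python3 - <<'E'
from h import *
for n in('top','scene'): shot(n,n+'1')
s=status.read_state();print(s['position'],s['ft_force'],s['finger_gap'])
c=cv2.imread('pics/scene1.png');u=proj('scene',[[.469,.162,.13]])[0].astype(int);print(u)
cv2.imwrite('pics/c1.png',cv2.resize(c[u[1]-50:u[1]+70,u[0]-70:u[0]+70],None,fx=4,fy=4))
E
```

```text
time: 3.85
position: [0.4694, 0.1618, 0.1365]
eef_rot: [0.0, 1.0, 0.0, 0.002]
ft_force: [0.5, 0.0, -1.4]
finger_gap: 0.03
grasp_force: 59.6
[0.46760247 0.16142789 0.13404334] [ 0.63030258 -0.61603063 -0.33040074] 0.030033124774725695
[422 210]
```

View pics/c1.png

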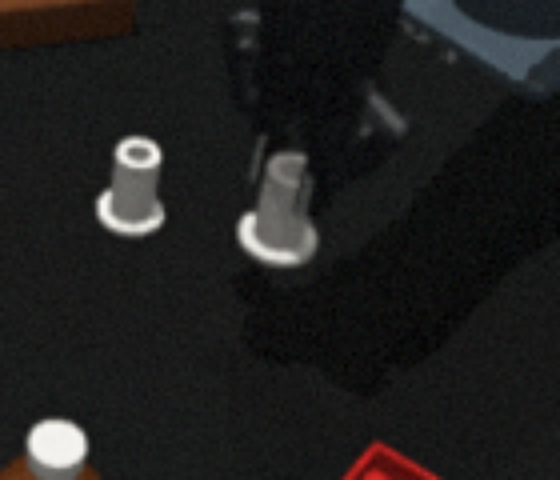

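The crop shows the sleeve held upright. Its flange spans columns 411.3–431.5, with its lower edge at row 226.5 in the full picture. Sleeve_2 is still standing at crop (135,190).

```bash
python3 - <<'E'
from m import *
img=cv2.imread('pics/scene1.png')
g=img.max(2).astype(int)
for z in(.095,.097,.099):
    p=proj('scene',cyl(.024,0,.005)+[.4677,.1616,z]);print(z,p.min(0),p.max(0))
m=g[212:228,405:437]>75
print(np.where(m.any(0))[0][[0,-1]]+405,np.where(m.any(1))[0][[0,-1]]+212)
u,v=412,210
for dx,dy in((.01,0),(0,.01)): print(proj('scene',[[.4677+dx,.1616+dy,.1]])-proj('scene',[[.4677,.1616,.1]]))
# fit flange + lower tube (0..30mm) to mask below row of z=.03
h,w=18,40;o=np.array([402,212])
mm=(g[212:230,402:442]>70).astype(np.uint8)
q=None
for z in(.095,.097,.099):
    q=fit([('scene',o,mm)],[cyl(.024,0,.005),cyl(.016,0,.03)],[.4677,.1616],z,False);print(z,q.x.round(4),round(q.cost,2))
E
```

```text
0.095 [410.7306721  212.40542622] [430.41156697 227.09474142]
0.097 [410.85001808 211.83069871] [430.55887454 226.52016552]
0.099 [410.9696726  211.25443521] [430.70656613 225.94399305]
[411 430] [212 226]
[[-2.90193534  1.52442805]]
[[2.84022649 2.32521742]]
0.095 [0.4655 0.1587] 0.73
0.097 [0.4672 0.16  ] 0.71
0.099 [0.4689 0.1613] 0.72
```

```bash
python3 -m crank '{"offset":[[-0.77,-0.9,0],[-0.77,-0.9,0],[-0.77,-0.9,0],[-0.77,-0.9,0],[-0.77,-0.9,0],[-0.77,-0.9,0],[-0.77,-0.9,0],[-0.77,-0.9,0],[-0.77,-0.9,0],[-0.77,-0.95,0],[0,0,0.5],[0,0,0.5],[0,0,0],[0,0,0]],"turn":[0,0,0,0,0,0,0,0,0,0,0,0,0,0],"hand":[-1,-1,-1,-1,-1,-1,-1,-1,-1,-1,-1,-1,-1,-1]}'
python3 - <<'E'
from h import *
for n in('top','scene'): shot(n,n+'2')
print(status.read_state()['position'])
c=cv2.imread('pics/scene2.png');cv2.imwrite('pics/c2.png',cv2.resize(c[170:260,270:390],None,fx=6,fy=6,interpolation=cv2.INTER_CUBIC))
E
```

```text
time: 5.12
position: [0.6198, -0.0185, 0.1125]
eef_rot: [0.0, 1.0, 0.001, -0.003]
ft_force: [-0.0, 1.1, -0.4]
finger_gap: 0.0299
grasp_force: 59.6
[ 0.62122818 -0.01854381  0.11477985]
```

View pics/c2.png

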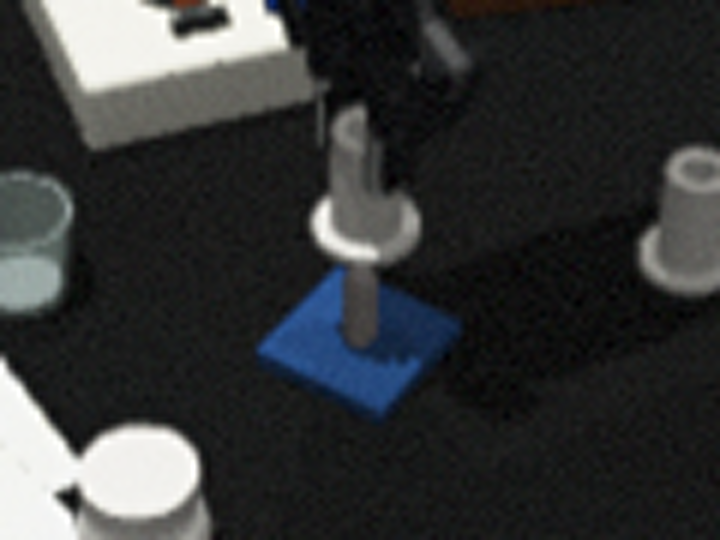

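The sleeve is above the pin. Its flange centre is at column 331.0 and the pin at about 330.1, so it is roughly 2 mm off, towards camera right. I'll shift it a little and go down by feel.

```bash
python3 -m crank '{"offset":[[-0.06,-0.06,0.4],[0,0,0.4],[0,0,0.4],[0,0,0.2],[0,0,0.1],[0,0,0],[0,0,0]],"turn":[0,0,0,0,0,0,0],"hand":[-1,-1,-1,-1,-1,-1,-1]}'; python3 -m crank '{"offset":[[0,0,0.15],[0,0,0.15],[0,0,0]],"turn":[0,0,0],"hand":[-1,-1,-1]}'
```

```text
time: 5.8
position: [0.6231, -0.0206, 0.0851]
eef_rot: [0.0, 1.0, 0.0, -0.0]
ft_force: [-0.2, 0.7, -0.9]
finger_gap: 0.0305
grasp_force: 59.6
time: 6.05
position: [0.6232, -0.0201, 0.0789]
eef_rot: [0.0, 1.0, 0.001, -0.0]
ft_force: [0.0, 1.7, -1.2]
finger_gap: 0.0301
grasp_force: 59.7
```

```bash
python3 -m crank '{"offset":[[0,0,0.1],[0,0,0.1],[0,0,0.1],[0,0,0]],"turn":[0,0,0,0],"hand":[-1,-1,-1,-1]}'; python3 -m crank '{"offset":[[0,0,0.1],[0,0,0.1],[0,0,0]],"turn":[0,0,0],"hand":[-1,-1,-1]}'
```

```text
time: 6.38
position: [0.6234, -0.0202, 0.0738]
eef_rot: [0.0, 1.0, 0.001, 0.0]
ft_force: [-1.2, 2.8, 2.4]
finger_gap: 0.03
grasp_force: 60.0
time: 6.63
position: [0.6242, -0.0203, 0.0733]
eef_rot: [0.0, 1.0, 0.0, 0.002]
ft_force: [-5.9, 4.4, 14.2]
finger_gap: 0.0302
grasp_force: 61.1
```

It stopped with the foot at about 36.5 mm, which is the tight one's height, so this sleeve goes to the tray.

```bash
python3 -m crank '{"offset":[[0,0,-0.5],[0,0,-1],[0,0,-1],[0,0,-1],[0.2,0.9,0],[0.3,1,0],[0.3,1,0],[0.3,1,0],[0.3,1,0],[0.3,1,0],[0.3,1,0],[0.3,1,0],[0.3,1,0],[0.3,1,0],[0.3,1,0],[0.3,1,0],[0.3,1,0],[0.3,1,0],[0.3,1,0],[0.3,1,0]],"turn":[0,0,0,0,0,0,0,0,0,0,0,0,0,0,0,0,0,0,0,0],"hand":[-1,-1,-1,-1,-1,-1,-1,-1,-1,-1,-1,-1,-1,-1,-1,-1,-1,-1,-1,-1]}'
python3 -m crank '{"offset":[[0.2,1,0],[0.2,1,0],[0,1,0.5],[0,0.3,1],[0,0,1],[0,0,1],[0,0,0.6],[0,0,0.3],[0,0,0.2],[0,0,0]],"turn":[0,0,0,0,0,0,0,0,0,0],"hand":[-1,-1,-1,-1,-1,-1,-1,-1,-1,-1]}'
```

```text
time: 8.3
position: [0.5303, 0.2972, 0.139]
eef_rot: [0.001, 1.0, -0.001, 0.001]
ft_force: [0.3, 1.5, -1.1]
finger_gap: 0.03
grasp_force: 60.0
time: 9.13
position: [0.5218, 0.3628, 0.0468]
eef_rot: [0.001, 1.0, -0.0, -0.0]
ft_force: [-0.5, 0.2, -0.6]
finger_gap: 0.0298
grasp_force: 60.0
```

```bash
python3 -m crank '{"offset":[[0,0,0.2],[0,0,0.05],[0,0,0],[0,0,0],[0,0,0],[0,0,0],[0,0,0],[0,0,-0.5],[0,0,-1],[0,0,-1],[0,0,-1],[0,0,-1],[0,0,-0.5]],"turn":[0,0,0,0,0,0,0,0,0,0,0,0,0],"hand":[-1,-1,-1,1,1,1,1,1,1,1,1,1,1]}'
python3 -m crank '{"offset":[[0.2,-1,0],[0.2,-1,0],[0.2,-1,0],[0.2,-1,0],[0.2,-1,0],[0.2,-1,0],[0.2,-1,0],[0.2,-1,0],[0.2,-1,0],[0.2,-1,0],[0.2,-1,0],[0.2,-1,0],[0.2,-1,0],[0.2,-1,0],[0.2,-1,0],[0.2,-1,0],[0.26,-1,0],[0,-0.3,0],[0,0,0]],"turn":[0,0,0,0,0,0,0,0,0,0,0,0,0,0,0,0,0,0,0],"hand":[1,1,1,1,1,1,1,1,1,1,1,1,1,1,1,1,1,1,1]}'
python3 - <<'E'
from m import *
I={n:shot(n,n+'3') for n in('top','scene')}
print(status.read_state()['position'])
u=proj('top',[[.522,.364,.03]])[0].astype(int);a=cv2.resize(I['top'][u[1]-35:u[1]+35,u[0]-35:u[0]+35],(400,400))
b=cv2.resize(I['scene'][260:360,400:500],(400,400));cv2.imwrite('pics/c3.png',np.hstack([a,b])[:,:,::-1])
E
```

```text
time: 10.22
position: [0.523, 0.3641, 0.1466]
eef_rot: [0.0, 1.0, 0.001, 0.002]
ft_force: [-0.0, 0.5, 0.4]
finger_gap: 0.0853
grasp_force: 0.0
time: 11.8
position: [0.4522, 0.0163, 0.1426]
eef_rot: [0.002, 1.0, -0.0, 0.0]
ft_force: [0.3, 1.4, -0.1]
finger_gap: 0.0852
grasp_force: 0.0
[0.45240189 0.01775642 0.14248027]
```

View pics/c3.png

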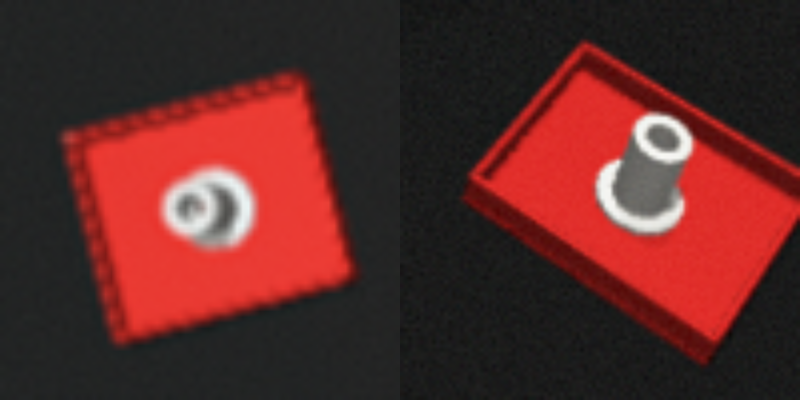

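The tight sleeve stands upright in the middle of the tray. Next is the other sleeve.

```bash
python3 -m crank '{"offset":[[0,0,1],[0,0,1],[0,0,1],[0,0,1],[0,0,0.9],[0,0,0.45],[0,0,0],[0,0,0],[0,0,0],[0,0,0],[0,0,0],[0,0,0],[0,0,0]],"turn":[0,0,0,0,0,0,0,0,0,0,0,0,0],"hand":[1,1,1,1,1,1,1,-1,-1,-1,-1,-1,-1]}'
python3 -m crank '{"offset":[[0,0,-1],[0,0,-1],[0,0,-1],[0,0,-1],[0,0,-1],[-0.85,-0.19,0],[-0.85,-0.19,0],[-0.85,-0.19,0],[-0.85,-0.19,0],[-0.85,-0.19,0],[-0.85,-0.19,0],[-0.85,-0.19,0],[-0.85,-0.19,0],[-0.85,-0.19,0],[-0.85,-0.19,0],[0,0,0.5],[0,0,0.5],[0,0,0],[0,0,0]],"turn":[0,0,0,0,0,0,0,0,0,0,0,0,0,0,0,0,0,0,0],"hand":[-1,-1,-1,-1,-1,-1,-1,-1,-1,-1,-1,-1,-1,-1,-1,-1,-1,-1,-1]}'
python3 - <<'E'
from m import *
I={n:shot(n,n+'4') for n in('top','scene')}
print(status.read_state()['position'])
cv2.imwrite('pics/c4.png',cv2.resize(np.hstack([I['scene'][170:240,300:360],cv2.imread('pics/scene2.png')[170:240,300:360,::-1]]),None,fx=6,fy=6,interpolation=cv2.INTER_CUBIC)[:,:,::-1])
E
```

```text
time: 12.98
position: [0.4535, 0.0172, 0.0369]
eef_rot: [0.0, 1.0, -0.0, 0.001]
ft_force: [-0.2, -0.4, 4.4]
finger_gap: 0.0306
grasp_force: 59.0
time: 14.57
position: [0.6198, -0.0203, 0.1132]
eef_rot: [0.0, 1.0, 0.0, -0.002]
ft_force: [0.0, 0.0, -1.1]
finger_gap: 0.0307
grasp_force: 59.5
[ 0.62115897 -0.02044044  0.1151522 ]
```

View pics/c4.png

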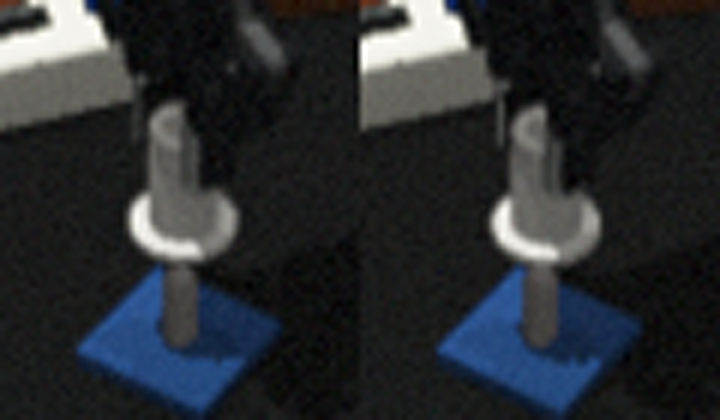

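The flange centre is now at crop column 184 and the pin at 180, so a 1 mm shift in +x is enough.

```bash
python3 -m crank '{"offset":[[-0.05,0,0.4],[0,0,0.4],[0,0,0.4],[0,0,0.3],[0,0,0.3],[0,0,0],[0,0,0]],"turn":[0,0,0,0,0,0,0],"hand":[-1,-1,-1,-1,-1,-1,-1]}'; python3 -m crank '{"offset":[[0,0,0.15],[0,0,0.15],[0,0,0.15],[0,0,0.15],[0,0,0]],"turn":[0,0,0,0,0],"hand":[-1,-1,-1,-1,-1]}'
```

```text
time: 15.25
position: [0.6224, -0.0202, 0.0782]
eef_rot: [0.0, 1.0, 0.001, -0.001]
ft_force: [-0.5, 1.6, -0.1]
finger_gap: 0.0305
grasp_force: 59.4
time: 15.67
position: [0.6229, -0.0201, 0.0666]
eef_rot: [0.0, 1.0, 0.001, -0.0]
ft_force: [-0.2, 3.6, 0.3]
finger_gap: 0.0306
grasp_force: 59.6
```

```bash
python3 -m crank '{"offset":[[0,0.03,0.2],[0,0,0.2],[0,0,0.2],[0,0,0.1],[0,0,0]],"turn":[0,0,0,0,0],"hand":[-1,-1,-1,-1,-1]}'; python3 -m crank '{"offset":[[0,0,0.1],[0,0,0.1],[0,0,0]],"turn":[0,0,0],"hand":[-1,-1,-1]}'
```

```text
time: 16.08
position: [0.6227, -0.0201, 0.0521]
eef_rot: [0.0, 1.0, 0.0, -0.001]
ft_force: [-1.0, 2.9, -2.0]
finger_gap: 0.0306
grasp_force: 59.4
time: 16.33
position: [0.6229, -0.02, 0.0491]
eef_rot: [0.0, 1.0, 0.0, -0.0]
ft_force: [-2.5, 2.8, 1.1]
finger_gap: 0.0306
grasp_force: 59.7
```

```bash
python3 -m crank '{"offset":[[0,0.02,0.1],[0,0,0.05],[0,0,0]],"turn":[0,0,0],"hand":[-1,-1,-1]}';python3 -c "
from h import *
import json;s=status.read_state();print(s['position'],s['ft_force'],s['joint_pos'])"
```

```text
time: 16.58
position: [0.623, -0.02, 0.049]
eef_rot: [0.0, 1.0, -0.0, 0.0]
ft_force: [-7.9, 3.2, 9.5]
finger_gap: 0.0308
grasp_force: 60.7
[ 0.62300822 -0.01995022  0.04901396] [-7.85090978  3.24874916  9.54019233] [-1.39194301e-01  3.35433234e-01  6.51878485e-02  1.29988524e+00
 -6.90858538e-04 -1.38462644e-01]
```

Fully down on the plate (foot at 12 mm, rigid contact). Now to the stirrer.

```bash
python3 -m crank '{"offset":[[0,0,-0.5],[0,0,-1],[0,0,-1],[0,0,-1],[0,0,-1],[0.18,-0.95,0],[0.18,-0.95,0],[0.18,-0.95,0],[0.18,-0.95,0],[0.18,-0.95,0],[0.18,-0.95,0],[0.18,-0.95,0],[0.18,-0.95,0],[0.18,-0.95,0],[0.18,-0.95,0],[0.18,-0.95,0],[0.18,-0.95,0],[0.16,-0.95,0],[0,0,0],[0,0,0]],"turn":[0,0,0,0,0,0,0,0,0,0,0,0,0,0,0,0,0,0,0,0],"hand":[-1,-1,-1,-1,-1,-1,-1,-1,-1,-1,-1,-1,-1,-1,-1,-1,-1,-1,-1,-1]}'
python3 - <<'E'
from m import *
I={n:shot(n,n+'5') for n in('top','scene')}
s=status.read_state();print(s['position'],s['ft_force'])
u=proj('scene',[[.577,-.2663,.08]])[0].astype(int);print(u)
cv2.imwrite('pics/c5.png',cv2.resize(I['scene'][u[1]-40:u[1]+35,u[0]-45:u[0]+45],None,fx=8,fy=8,interpolation=cv2.INTER_CUBIC)[:,:,::-1])
p=proj('scene',cyl(.024,0,.005)+s['position']-[0,0,.037]);print(p.min(0),p.max(0));print(proj('scene',[[.577,-.2663,.055],[.577,-.2663,.08]]))
E
```

```text
time: 18.25
position: [0.5765, -0.2691, 0.1365]
eef_rot: [0.002, 1.0, -0.001, 0.0]
ft_force: [-0.8, 0.1, 0.2]
finger_gap: 0.0306
grasp_force: 59.9
[ 0.57672758 -0.26708427  0.13647557] [ 0.60077933  0.05048411 -0.59014089]
[297 157]
[288.99305831 146.57515563] [304.58151695 156.56520457]
[[297.49116771 164.02093253]
 [297.15681396 157.51150221]]
```

View pics/c5.png

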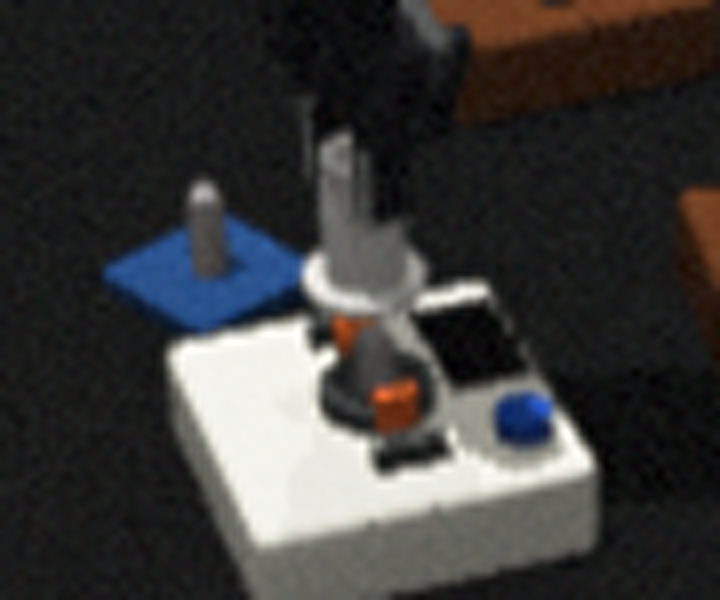

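The flange centre is at about column 297.6 and the shaft at about 299, so the sleeve looks roughly 4 mm too far to camera left. I'll measure the seat and shaft directly in the pictures taken before the arm got there.

```bash
python3 - <<'E'
from m import *
out=[]
for n,x0,y0 in(('top',352,172),('scene',275,145)):
    im=cv2.imread(f'pics/{n}0.png');k=8
    w,h=48,48
    c=cv2.resize(im[y0:y0+h,x0:x0+w],None,fx=k,fy=k,interpolation=cv2.INTER_CUBIC)
    def dr(P,col):
        q=((proj(n,P)-[x0,y0]+.5)*k).astype(int);cv2.polylines(c,[q.reshape(-1,1,2)],True,col,1)
    b={'top':[.577,-.2632],'scene':[.574,-.2683]}[n]
    a=1.34-np.pi/2
    dr(circ(.0235,.055)+[*b,0],(0,255,0));dr(circ(.008,.08)+[*b,0],(255,0,255))
    s=np.array([[-.07,-.07,.045],[.07,-.07,.045],[.07,.07,.045],[-.07,.07,.045]]);R=np.array([[np.cos(a),-np.sin(a),0],[np.sin(a),np.cos(a),0],[0,0,1]]);dr(s@R.T+[*b,0],(0,255,255))
    out.append(c)
cv2.imwrite('pics/c6.png',np.hstack(out))
E
```

```text
(no output)
```

View pics/c6.png

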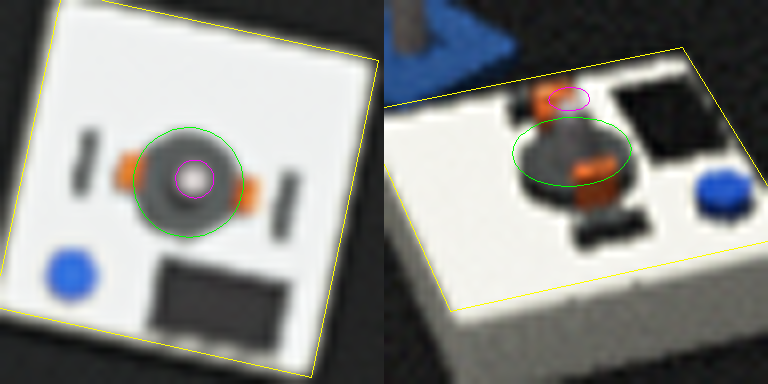

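The top-view fit lies exactly on the seat, clips and shaft tip, while the scene fit was about 1 px off. The corrected shaft position in robot terms is about (0.5757, -0.2643).

```bash
python3 -m crank '{"offset":[[0.05,0.14,0.3],[0,0,0.4],[0,0,0.2],[0,0,0.15],[0,0,0.1],[0,0,0],[0,0,0]],"turn":[0,0,0,0,0,0,0],"hand":[-1,-1,-1,-1,-1,-1,-1]}'; python3 -m crank '{"offset":[[0,0,0.15],[0,0,0.15],[0,0,0]],"turn":[0,0,0],"hand":[-1,-1,-1]}'
```

```text
time: 18.93
position: [0.5755, -0.2637, 0.1132]
eef_rot: [0.0, 1.0, 0.0, -0.0]
ft_force: [-0.6, 0.3, 0.1]
finger_gap: 0.0305
grasp_force: 59.9
time: 19.18
position: [0.5754, -0.264, 0.1067]
eef_rot: [0.0, 1.0, -0.0, -0.0]
ft_force: [0.6, -0.1, -0.6]
finger_gap: 0.0308
grasp_force: 59.9
```

On the shaft with no side force. Now pressing past the clips.

```bash
python3 -m crank '{"offset":[[0,0,0.1],[0,0,0.1],[0,0,0.1],[0,0,0]],"turn":[0,0,0,0],"hand":[-1,-1,-1,-1]}'; python3 -m crank '{"offset":[[0,0,0.1],[0,0,0.1],[0,0,0]],"turn":[0,0,0],"hand":[-1,-1,-1]}'; python3 -m crank '{"offset":[[0,0,0.1],[0,0,0.05],[0,0,0]],"turn":[0,0,0],"hand":[-1,-1,-1]}'
```

```text
time: 19.52
position: [0.5758, -0.2644, 0.1018]
eef_rot: [0.001, 1.0, -0.001, 0.0]
ft_force: [-0.4, -1.8, 2.3]
finger_gap: 0.0306
grasp_force: 60.2
time: 19.77
position: [0.5767, -0.2648, 0.0998]
eef_rot: [0.0, 1.0, -0.001, 0.002]
ft_force: [-0.4, -0.3, 5.4]
finger_gap: 0.0309
grasp_force: 60.6
time: 20.02
position: [0.5774, -0.265, 0.0993]
eef_rot: [0.0, 1.0, -0.002, 0.003]
ft_force: [-2.0, 0.4, 12.7]
finger_gap: 0.0306
grasp_force: 61.1
```

```bash
python3 -m crank '{"offset":[[0,0,0.05],[0,0,0.05],[0,0,0]],"turn":[0,0,0],"hand":[-1,-1,-1]}'; python3 -c "
from h import *
s=status.read_state();print(s['position'],s['ft_force'],s['torque'],s['eef_rot'])"
```

```text
time: 20.27
position: [0.5766, -0.2645, 0.0943]
eef_rot: [0.0, 1.0, -0.001, 0.002]
ft_force: [-0.3, -1.0, 1.1]
finger_gap: 0.0307
grasp_force: 60.1
[ 0.57656149 -0.26452957  0.09431139] [-0.26335057 -0.96245701  1.06586301] [-0.30735299 -0.0538387  -0.02513232] [ 4.09663006e-04  9.99998216e-01 -9.94106336e-04  1.55291231e-03]
```

Force dropped: it snapped past. Now down onto the seat and build up to 10 N.

```bash
python3 -m crank '{"offset":[[0,0,0.05],[0,0,0.05],[0,0,0],[0,0,0]],"turn":[0,0,0,0],"hand":[-1,-1,-1,-1]}'; python3 -m crank '{"offset":[[0,0,0.05],[0,0,0.05],[0,0,0],[0,0,0]],"turn":[0,0,0,0],"hand":[-1,-1,-1,-1]}'
```

```text
time: 20.6
position: [0.576, -0.264, 0.0919]
eef_rot: [0.0, 1.0, -0.0, 0.001]
ft_force: [-2.0, -0.1, 9.1]
finger_gap: 0.0306
grasp_force: 61.0
time: 20.93
position: [0.5761, -0.264, 0.0919]
eef_rot: [0.0, 1.0, -0.0, 0.001]
ft_force: [-3.9, 1.2, 14.8]
finger_gap: 0.0309
grasp_force: 61.6
```

```bash
python3 -m crank '{"offset":[[0,0,-0.08],[0,0,0],[0,0,0],[0,0,0],[0,0,0],[0,0,0]],"turn":[0,0,0,0,0,0],"hand":[-1,-1,-1,-1,-1,-1]}'
python3 - <<'E'
from m import *
I=shot('scene','scene6')
for _ in range(3):
    s=status.read_state();print(s['time'],s['position'],s['ft_force']);viewer.read_camera('top')
cv2.imwrite('pics/c7.png',cv2.resize(I[125:200,255:345],None,fx=8,fy=8,interpolation=cv2.INTER_CUBIC)[:,:,::-1])
E
```

```text
time: 21.43
position: [0.5761, -0.264, 0.092]
eef_rot: [0.0, 1.0, -0.0, 0.001]
ft_force: [-1.2, 0.5, 9.2]
finger_gap: 0.0308
grasp_force: 61.1
21.4833 [ 0.5760791  -0.2639605   0.09197109] [-2.27432594 -0.16102486  8.71580272]
21.5333 [ 0.57605069 -0.26397045  0.09192238] [-1.7932996   0.51977268  9.89414451]
21.5833 [ 0.57604725 -0.26395691  0.09193036] [-1.76131055  0.85525639  9.03030434]
```

View pics/c7.png

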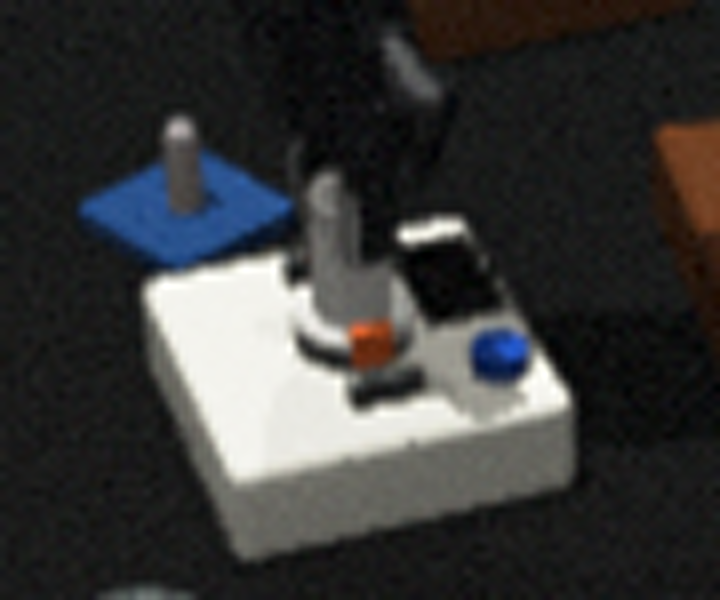

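The flange sits level on the dark seat, with the near clip at (372,343) over its rim. Force is steady at about 9.2 N, so I'll add a touch and hand in.

```bash
python3 -m crank '{"offset":[[0,0,0.015],[0,0,0],[0,0,0],[0,0,0]],"turn":[0,0,0,0],"hand":[-1,-1,-1,-1]}'; python3 -c "
from bench import arm;print(arm.close_job())"
```

```text
time: 21.97
position: [0.5761, -0.264, 0.0919]
eef_rot: [0.0, 1.0, -0.0, 0.001]
ft_force: [-2.5, 1.5, 9.9]
finger_gap: 0.0306
grasp_force: 61.2
the job is handed in; nothing more can be done
None
```

The job is handed in: the tight sleeve is standing in the red tray, and the good one went fully down the gauge pin and is now home on the stirrer. The press force dropped as it passed the clips (only the near clip is visible in the picture), and the arm is still holding it down with about 10 N.

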